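# Slide the stone drip slab home under the drying rack

## Robot

A 6-joint arm with a two-finger parallel gripper is mounted at the origin on a cart in front of the work surface, level with it; the furniture and walls round the work are solid. World frame = base frame: x ahead of the robot, y to its left, z up, the work surface at z = 0. Lengths are in mm, angles in rad, forces in N, time in s.
With the tool pointing down it reaches from about 275 to 1000 mm from the base axis. Payload 8.4 kg.
Tool frame: the origin (TCP) lies on the centre line of the jaws, within the pads' length; the fingertips stand 25 mm ahead of it and the grasp point (between the pads) lies 6 mm ahead of it; z points along the fingers, y is the line along which they close (so a half turn about z gives the same grasp; the last joint's range is limited). The gripper opens to 85 mm and grips with 20 to 120 N. Pads are 22 mm wide; open, the fingers measure 114 mm over their backs; the gripper's body (76 mm by 85 mm) begins 54 mm behind the grasp point. The pads swing forward as they close: fully open they stand 13 mm farther back than shut.
Start: joints at [-1.195, 0.353, 1.633, -0, 1.155, -0.002], TCP at [230.547, -580.927, 256.281] pointing down, gripper open.
Joint ranges: [-2.63, 2.63], [-0.92, 2.1], [0.06, 2.66], [-1.3, 4.44], [0, 2.69], [-3.02, 3.02]. Speed limits (rad/s): [2.22, 2.22, 2.79, 3.14, 3.14, 3.14].

## Interface

Orientations are given as [roll, pitch, yaw] about the fixed x, y, z axes, in that order (R = Rz(yaw) Ry(pitch) Rx(roll)).
In Python, from rig import r gives the robot as it stands.
- The arm moves only by the shell command python3 -m jog 'ROWS' [FORCE]. ROWS is JSON, a list of rows, each a list of 3 entries, a list of its own where there are three numbers: the turn, a rotation vector about the tool's x, y, z in rad, then the shift along the tool's x, y, z in m, then the opening, from -1 (shut) to 1 (fully open). In form: [[[rx, ry, rz], [x, y, z], gripper], ...]. A call has 1 to 12 rows; each row shifts and turns the commanded pose from where the row before left it, along the tool's axes as they then stand; what a row does not reach is not made up. A row lasts 1/10 s, in which the tool goes at most 50 mm and 8.59 degrees, less where a joint would pass 70% of its speed; a pose out of reach is approached as far as the arm can. A call with a gripper value outside its range is refused whole. The fingers move at their own pace and stop on an object; FORCE is the grip in N (left out, the last holds). Time passes only in rows, so rows that do not move let the fingers close. It gives the time, the measured TCP pose, the force, the opening and the grip force at its end, in the units of the state.
- r.sense(): the state, without advancing time (a new reading comes with each control period).
- r.grab_frame(name): name is "scene" or "top" or "wrist"; returns the picture (400x640x3 uint8, red, green, blue); there is no depth.
- r.camera_params(name): a dict with "fx", "fy", "cx", "cy" (pixels), "rvec" (rotation vector, rad) and "tvec" (3), from world to camera coordinates, as OpenCV has them; the wrist camera has in their place "hand_eye" (4x4, takes a point from camera to tool coordinates, whose origin is the TCP and whose axes are the flange's). Camera axes: x right, y down, z forward; pixel columns grow to the right and rows downward; lengths in mm; the calibration is good to about 2 mm. A picture is of the moment at which its call begins: read the wrist's pose just before it. camera_params takes no time and is no camera call.
- r.sign_off(): hands the job in; it is judged then, once.
The state is a dict: "clock": time; "qpos": joint angles; "qvel": joint speeds; "joint_efforts": joint torques, N m; "eef_pos": TCP position; "tcp_rot": TCP orientation; "contact_force": force on the tool from outside, world axes, zero at the start; "wrist_torque": the same for the moment, N m; "opening": opening from 0.0 (shut) to 1.0 (fully open); "grasp_force": force on a finger pad.
Only numpy, scipy, OpenCV 4.12 (cv2) and the standard library are available. Lean on these libraries where they do the work, as an engineer would, in place of code of your own. Each camera call takes 0.05 s, during which the arm holds its last target. There are 200 camera calls.

## Task

The washed baby bottles are drying on the slatted wooden rack, but the stone drip slab that belongs under them lies on the worktop in front. Slide the slab along the worktop, without lifting it, into the bay under the rack and on against the soft rubber buffers at the back until both spring clips have snapped shut in front of its edge. Ease it in rather than ramming it, leave the bottles standing where they are on the rack, and do not disturb the other things on the worktop.

Things in the scene. Friction and masses are not known exactly. Their poses are not given: they have to be found in the camera images.
- stone_slab: Off-white flat stone slab, 100 (its x) by 160 (its y) by 24 mm high, edges rounded 3 mm, thin grey drain grooves along x on top; too wide to grip. 0.4 to 0.75 kg, 2 to 5 N slide it on the worktop. Origin: centre of its underside. Starts nearer the robot than the rack, up to 80 mm to either side of the bay's centre line and up to 0.2 rad askew to it.
- drying_rack: Fixed light-wood rack with a slatted deck 202 mm wide; under it the slab's bay, open to the front (rack -x, to the robot). Origin on the worktop exactly where the slab's origin lies when home, axes parallel: x into the bay, y left. Smooth steel runners, 10 mm high, guide the slab: inner faces at y = +-83 mm (3 mm clear each side) from x = -34 to 56 mm, flared to y = +-91 mm at x = -50.
- deck_front (a point): Middle of the deck's front edge: rack x = -50, y = 0, z = 70 mm (top of the deck; underside 62 mm). The home slab's front edge is level with it, so a hand pointing straight down meets the deck or the bottles before the slab is home; a hand leaning back towards the robot by about 30 degrees stays clear.
- buffers (a point): Midway between two rubber buffers on the rear bar of the bay, at their faces: rack x = 48, y = 0, z = 12 mm (the buffers at y = +-50 mm). Each gives up to 6 mm, 2 N per mm, then is hard; the home slab sits 1 to 2 mm into them, held by the clips.
- clip_left_nose (a point): Nose of the left (+y) spring clip, a bent strip of bare steel, z = 12 to 21 mm, hinged beside the runner. Shut, the nose is at rack x = -52.5, y = 73.5 mm (back face x = -51.3), 6 mm inside the home slab's corner, in front of its edge. Ahead of it the strip flares outward to x = -83, y = 87 mm: the two clips are a sprung funnel.
- clip_right_nose (a point): The same for the right (-y) clip, mirrored: shut at y = -73.5 mm. The slab's rear corners push both clips aside (8 to 20 N in all, slab friction included), its sides rub past them, and once its front edge is behind the noses they spring back inwards and hold it.
- clip_left (a joint): Angle of the left clip, rad: 0 = shut (nose inwards), 0.04 to 0.14 while the slab's side holds it open. It is sprung shut. Noise about 0.01.
- clip_right (a joint): The same for the right clip.
- tall_bottle: Clear baby bottle, 57 mm across, 112 mm tall, standing upside down on the rack's deck, loose. Origin: centre of its underside.
- short_bottle: Clear baby bottle, 54 mm across, 88 mm tall, standing upside down on the rack's deck beside the other, loose. Origin: centre of its underside.
- mill: Bystander: steel mill, 47 mm across, 148 mm tall, to the right of the rack. Origin: centre of its underside.
- spice_jar: Bystander: small spice jar, 45 mm across, 98 mm tall, to the left of the rack. Origin: centre of its underside.
- honey_jar: Bystander: wide jar with a green lid, 70 mm across, 97 mm tall, to the left of the rack. Origin: centre of its underside.
- tea_box: Bystander: carton, 60 x 76 x 102 mm, right of and behind the rack. Origin: centre of its underside.
- brush: Bystander: wooden scrub brush, 45 x 112 x 39 mm, at the left front by the sink. Origin: centre of its underside.
There are look-alikes about, which are no part of the job. Leave any pink or purple look-alike of the tall_bottle alone.

How it is judged:
By the outcome, as a careful person would: the job done as asked, in the order asked, and still so for the second after the job is handed in, with the robot touching nothing.
It also fails if it takes over 72 s, if anything falls off the work surface, if the arm or the gripper's body presses on something with over 40 N, if the wrist force passes 120 N, or if a joint passes its speed limit or range.

## Working session

There is one attempt and no reset: what is moved stays moved. The work goes in short steps, Python scripts to look and compute and a shell command to move; the robot and the scene stay as the last step left them, time stands still between calls to the robot, and variables do not carry over. Pictures are saved under pics/ and viewed, at most 10 in all, crops included, and the job is handed in when it is done.

```bash
ls; mkdir -p pics
python3 - <<'E'
from rig import r
import cv2
print(r.sense())
for n in("scene","top"):
    p=r.camera_params(n);print(n,p)
    cv2.imwrite(f"pics/{n}0.png",r.grab_frame(n)[:,:,::-1])
print(r.camera_params("wrist"))
E
```

```text
pics
{'clock': 0.0, 'qpos': array([-1.19538716e+00,  3.53652163e-01,  1.63413488e+00,  1.41401913e-05,
        1.15515695e+00, -2.37326949e-03]), 'qvel': array([ 0.0013869 ,  0.00080001,  0.00035555, -0.00251636,  0.00063699,
       -0.00060846]), 'joint_efforts': array([-2.49342411e-03, -6.05259418e+01, -3.42069268e+01, -2.50685289e-04,
        9.50804504e-03, -2.74541128e-05]), 'eef_pos': array([ 230.39991338, -580.52186634,  255.55881174]), 'tcp_rot': array([-3.14024135e+00, -1.61355907e-05,  3.77776708e-01]), 'contact_force': array([ 0.0262977 , -0.84800232, -0.01550764]), 'wrist_torque': array([0.05439756, 0.01321746, 0.01678755]), 'grasp_force': 0.0, 'opening': 0.9997078409296652}
scene {'fx': 415.31015128320405, 'fy': 415.31015128320405, 'cx': 317.8067844341442, 'cy': 206.66123475207522, 'rvec': array([ 0.95702499, -2.15188856,  1.328733  ]), 'tvec': array([417.63924885, 253.08612173, 957.63181271])}
top {'fx': 379.86029536860804, 'fy': 379.86029536860804, 'cx': 315.990389592756, 'cy': 198.7801600148914, 'rvec': array([ 2.14053489, -2.10934303,  0.17872916]), 'tvec': array([  34.39266516,  554.75493471, 1073.48443504])}
{'fx': 321.6142875817567, 'fy': 321.6142875817567, 'cx': 316.6810342585635, 'cy': 204.88651632101178, 'hand_eye': array([[-4.22814176e-04, -9.55243780e-01, -2.95819443e-01,
         7.49870374e+01],
       [ 9.99999863e-01, -4.95506521e-04,  1.70764312e-04,
         6.43916131e-01],
       [-3.09702010e-04, -2.95819330e-01,  9.55243858e-01,
        -1.17136717e+02],
       [ 0.00000000e+00,  0.00000000e+00,  0.00000000e+00,
         1.00000000e+00]])}
```

View pics/scene0.png

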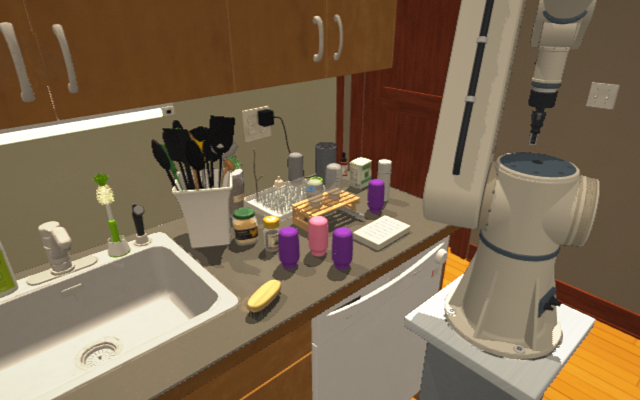

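View pics/top0.png

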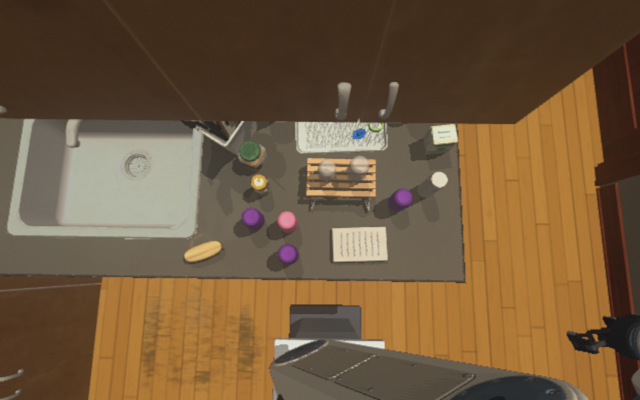

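The top view shows the rack at about (341,178) and the off-white grooved slab at (360,245). The white wire tray at (342,135) could be mistaken for the slab. The bottle look-alikes are purple at (402,198), (252,218) and (288,254), and pink at (287,221). I choose the slab at (360,245) and will check it in a close crop.

```bash
cat > h.py <<'E'
import numpy as np, cv2
from rig import r
from scipy.spatial.transform import Rotation as Ro
def ray(n,px,z,p=None):
    p=p or r.camera_params(n)
    R,_=cv2.Rodrigues(p['rvec']);t=p['tvec']
    c=-R.T@t
    px=np.atleast_2d(np.float64(px))
    d=np.c_[(px[:,0]-p['cx'])/p['fx'],(px[:,1]-p['cy'])/p['fy'],np.ones(len(px))]@R
    return c+d*((z-c[2])/d[:,2])[:,None]
def proj(n,P):
    p=r.camera_params(n)
    K=np.array([[p['fx'],0,p['cx']],[0,p['fy'],p['cy']],[0,0,1]])
    return cv2.projectPoints(np.float64(P).reshape(-1,1,3),p['rvec'],p['tvec'],K,None)[0][:,0]
def wr(px,z,s):
    p=r.camera_params('wrist');H=p['hand_eye'];R=Ro.from_euler('xyz',s['tcp_rot']).as_matrix()
    c=R@H[:3,3]+s['eef_pos'];px=np.atleast_2d(np.float64(px))
    d=np.c_[(px[:,0]-p['cx'])/p['fx'],(px[:,1]-p['cy'])/p['fy'],np.ones(len(px))]@(R@H[:3,:3]).T
    return c+d*((z-c[2])/d[:,2])[:,None]
def slab(img,z=24,box=(300,150,430,275)):
    # off-white, low saturation blob with the right size, closed over grooves
    h=cv2.cvtColor(img,cv2.COLOR_RGB2HSV);m=((h[...,1]<70)&(h[...,2]>150)).astype(np.uint8)
    x0,y0,x1,y1=box;k=np.zeros_like(m);k[y0:y1,x0:x1]=m[y0:y1,x0:x1]
    k=cv2.morphologyEx(k,cv2.MORPH_CLOSE,np.ones((5,5)))
    cs=cv2.findContours(k,cv2.RETR_EXTERNAL,cv2.CHAIN_APPROX_NONE)[0]
    c=max(cs,key=cv2.contourArea)[:,0].astype(float)
    w=ray('top',c,z)[:,:2]
    (cx,cy),(a,b),th=cv2.minAreaRect(w.astype(np.float32))
    if a>b: th-=90
    th=(th+45)%90-45   # yaw of slab x
    return cx,cy,a,b,np.deg2rad(th)
E
python3 - <<'E'
from h import *
img=r.grab_frame('top')
print('slab',slab(img))
h=cv2.cvtColor(img,cv2.COLOR_RGB2HSV)
m=((h[...,0]>5)&(h[...,0]<25)&(h[...,1]>90)&(h[...,2]>120)).astype(np.uint8)
k=np.zeros_like(m);k[150:205,300:382]=m[150:205,300:382]
pts=np.argwhere(k)[:,::-1].astype(float)
n,l,st,ce=cv2.connectedComponentsWithStats(k);print(st[1:],ce[1:])
w=ray('top',pts,70)[:,:2].astype(np.float32)
print('rack',cv2.minAreaRect(w),cv2.boxPoints(cv2.minAreaRect(w)))
# deck front slat corners
c=cv2.resize(img[145:270,290:425],None,fx=5,fy=5,interpolation=cv2.INTER_CUBIC)[:600]
cv2.imwrite('pics/c1.png',c[:,:,::-1])
E
```

```text
slab (425.9607849121094, -87.81979370117188, 99.28809356689453, 160.2030029296875, np.float64(0.0412080486203128))
[[307 158  45  21 351]
 [306 159  70  38 889]
 [336 166  12   6  63]
 [336 175  12   5  56]
 [322 182  12   6  50]] [[322.32478632 164.99145299]
 [348.60967379 185.92913386]
 [341.15873016 168.77777778]
 [341.67857143 176.94642857]
 [328.16       185.1       ]]
rack ((616.4714965820312, -28.737876892089844), (201.29031372070312, 113.64248657226562), 89.3404312133789) [[ 558.4954  -128.72227]
 [ 672.13043 -130.03046]
 [ 674.4476    71.24652]
 [ 560.81256   72.5547 ]]
```

View pics/c1.png

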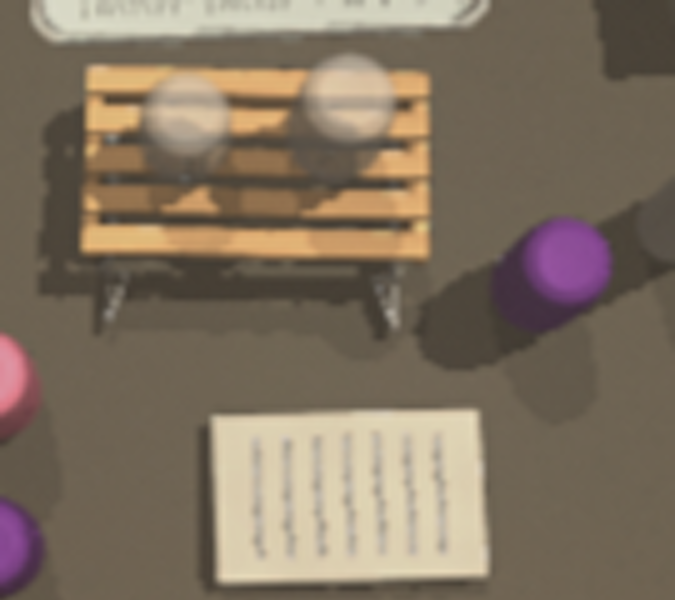

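The crop confirms the slab: off-white with grey grooves, crop (350,495). The bay's steel clips are at crop (112,300) and (388,300), and the deck's front edge runs along crop row ~255. The slab is about 61 mm to the right of the bay's line and about 0.05 rad askew. Plan: push it left with two open fingers on its right side, then push from the front with the hand leaning back.

```bash
python3 -m jog '[[[0,0,0],[0.032,-0.027,0],1],[[0,0,0],[0.032,-0.027,0],1],[[0,0,0],[0.032,-0.027,0],1],[[0,0,0],[0.032,-0.027,0],1],[[0,0,0],[0.032,-0.027,0],1],[[0,0,0],[0.032,-0.027,0],1],[[0,0,0],[0.032,-0.027,0],1],[[0,0,0],[0.032,-0.027,0],1],[[0,0,0],[0.032,-0.027,0],1],[[0,0,0],[0.032,-0.027,0],1]]'
python3 -m jog '[[[0,0,-0.148],[0,0,0],1],[[0,0,-0.148],[0,0,0],1],[[0,0,-0.148],[0,0,0],1],[[0,0,-0.148],[0,0,0],1],[[0,0,-0.148],[0,0,0],1],[[0,0,-0.148],[0,0,0],1],[[0,0,-0.148],[0,0,0],1],[[0,0,-0.146],[0,0,0],1],[[0,0,0],[0,0,0],1]]'
python3 - <<'E'
from h import *
a=ray('top',[[311,210],[369,210.6]],16);print('flare tips',a,a.mean(0))
print('cam',ray('top',[[316,199]],1000), 'purple',ray('top',[[403.4,197]],112))
s=r.sense();print(s['eef_pos'],s['tcp_rot'],s['contact_force'])
E
```

```text
clock: 1.15
eef_pos: [428.8, -210.3, 256.3]
tcp_rot: [3.142, -0.0, 0.378]
contact_force: [0.5, -0.9, -0.2]
opening: 0.994
grasp_force: 0.0
clock: 2.05
eef_pos: [428.2, -211.9, 256.1]
tcp_rot: [-3.141, -0.0, 1.562]
contact_force: [0.1, 0.7, 0.2]
opening: 1.003
grasp_force: 0.0
flare tips [[ 525.39650779   57.45820458   16.        ]
 [ 526.05956425 -118.00829197   16.        ]] [525.72803602 -30.27504369  16.        ]
cam [[ 384.46118694   32.77224164 1000.        ]] purple [[ 551.44274142 -201.48662734  112.        ]]
[ 428.23184665 -211.85426836  256.13031314] [-3.14128907e+00 -1.66004332e-04  1.56196763e+00] [0.06109831 0.74073651 0.20836385]
```

```bash
python3 -m jog '[[[0,0,0],[0,0,0.05],1],[[0,0,0],[0,0,0.05],1],[[0,0,0],[0,0,0.05],1],[[0,0,0],[0,0,0.045],1],[[0,0,0],[0,0,0.01],1],[[0,0,0],[0,0,0.01],1],[[0,0,0],[0,0,0.007],1],[[0,0,0],[0,0,0.006],1],[[0,0,0],[0,0,0],1]]'
python3 - <<'E'
from h import *
cv2.imwrite('pics/w1.png',r.grab_frame('wrist')[:,:,::-1]);s=r.sense();print(s['eef_pos'],s['tcp_rot'],s['contact_force'])
E
```

```text
clock: 2.95
eef_pos: [429.0, -212.2, 28.9]
tcp_rot: [3.14, 0.001, 1.559]
contact_force: [0.8, -0.1, -0.5]
opening: 0.999
grasp_force: 0.0
[ 428.94679264 -212.2237626    29.08539744] [3.14032713e+00 6.17290908e-04 1.55942770e+00] [-0.08089201 -0.38110174 -0.10222953]
```

View pics/w1.png

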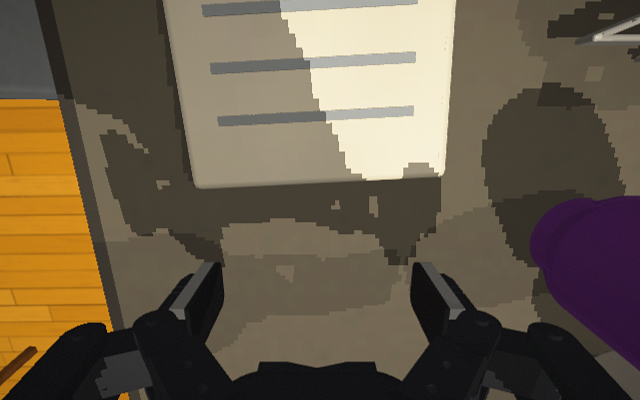

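The slab's right edge runs from (190,187) to (445,178), with the fingertips below it at columns 215 and 420. The purple look-alike is clear, at (590,230). I push left now.

```bash
python3 -m jog '[[[0,0,0],[0.008,0,0],1],[[0,0,0],[0.008,0,0],1],[[0,0,0],[0.006,0,0],1],[[0,0,0],[0.005,0,0],1],[[0,0,0],[0.005,0,0],1],[[0,0,0],[0.005,0,0],1],[[0,0,0],[0.005,0,0],1],[[0,0,0],[0.005,0,0],1],[[0,0,0],[0.005,0,0],1],[[0,0,0],[0.005,0,0],1]]'
python3 - <<'E'
from h import *
img=r.grab_frame('top');print(slab(img));s=r.sense();print(s['eef_pos'],s['tcp_rot'],s['contact_force'])
cv2.imwrite('pics/t2.png',cv2.resize(img[145:275,290:425],None,fx=4,fy=4)[:,:,::-1])
E
```

```text
clock: 4.0
eef_pos: [429.3, -154.6, 28.3]
tcp_rot: [3.141, 0.0, 1.559]
contact_force: [0.7, -3.1, 0.2]
opening: 0.999
grasp_force: 1.7
(437.5821533203125, -225.83619689941406, 131.87330627441406, 193.88018798828125, np.float64(-0.17267896560657428))
[ 429.00518495 -154.0341157    28.25884267] [-3.14157197e+00 -3.25381560e-04  1.55939464e+00] [ 1.01156705 -0.09840472  0.45106131]
```

View pics/t2.png

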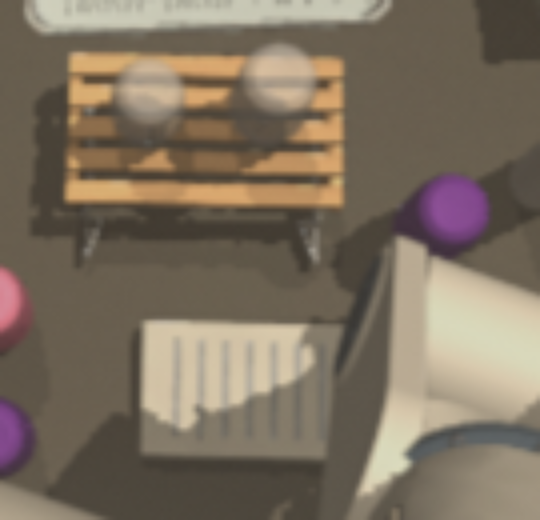

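The slab now lies beside the hand, its left edge at crop column 141 between rows 320 and 455. I'll convert that edge and get the remaining distance.

Run:
```python
from h import *
f=lambda c:np.array([290+(c[0]+.5)/4-.5,145+(c[1]+.5)/4-.5])
print(ray('top',[f((141,322)),f((141,455))],24))
print('rear/front y-edge',ray('top',[f((141,320)),f((290,323))],24))
# deck edges, z=70
print(ray('top',[f((65,204)),f((344,207)),f((70,52)),f((344,57))],70))
print('tips',ray('top',[f((83,262)),f((317,264))],16))
```

```text
[[479.1761898   15.03935065  24.        ]
 [381.08262931  13.93730889  24.        ]]
rear/front y-edge [[480.67439787  15.05618242  24.        ]
 [480.04265015 -96.06571372  24.        ]]
[[ 559.39008818   71.84675054   70.        ]
 [ 559.99758795 -130.50447777   70.        ]
 [ 673.77273659   70.43871226   70.        ]
 [ 672.60954457 -131.87983743   70.        ]]
tips [[ 524.9870465    59.34454185   16.        ]
 [ 525.97778074 -117.62994331   16.        ]]
```

```bash
python3 -m jog '[[[0,0,0],[0.005,0,0],1],[[0,0,0],[0.005,0,0],1],[[0,0,0],[0.005,0,0],1],[[0,0,0],[0.005,0,0],1],[[0,0,0],[0.005,0,0],1],[[0,0,0],[0.005,0,0],1],[[0,0,0],[0.005,0,0],1],[[0,0,0],[0.0025,0,0],1],[[0,0,0],[0,0,0],1],[[0,0,0],[-0.02,0,0],1],[[0,0,0],[-0.02,0,0],1]]'
python3 -m jog '[[[0,0,0],[0,0,-0.05],1],[[0,0,0],[0,0,-0.05],1],[[0,0,0],[-0.05,0,-0.05],1],[[0,0,0],[-0.05,0,0],1],[[0,0,0],[-0.05,0,0],1],[[0,0,0],[-0.05,0,0],1],[[0,0,0],[0,0,0],1]]'
python3 - <<'E'
from h import *
img=r.grab_frame('top');print(slab(img,box=(300,207,380,275)));s=r.sense();print(s['qpos'],s['tcp_rot'])
cv2.imwrite('pics/t3.png',cv2.resize(img[145:275,290:425],None,fx=4,fy=4)[:,:,::-1])
E
```

```text
clock: 5.15
eef_pos: [428.8, -157.3, 28.2]
tcp_rot: [-3.141, -0.0, 1.561]
contact_force: [0.3, -0.1, 0.3]
opening: 1.0
grasp_force: 0.0
clock: 5.85
eef_pos: [427.2, -348.1, 164.1]
tcp_rot: [3.139, 0.003, 1.556]
contact_force: [0.5, 0.1, -0.2]
opening: 1.001
grasp_force: 0.0
(430.70458984375, -27.129226684570312, 160.19395446777344, 99.5794677734375, np.float64(-0.007770970902796713))
[-6.83172956e-01  3.45145088e-01  1.88040161e+00  1.73269519e-04
  9.15666277e-01 -6.68607870e-01] [3.14120954e+00 1.27510294e-04 1.55612568e+00]
```

View pics/t3.png

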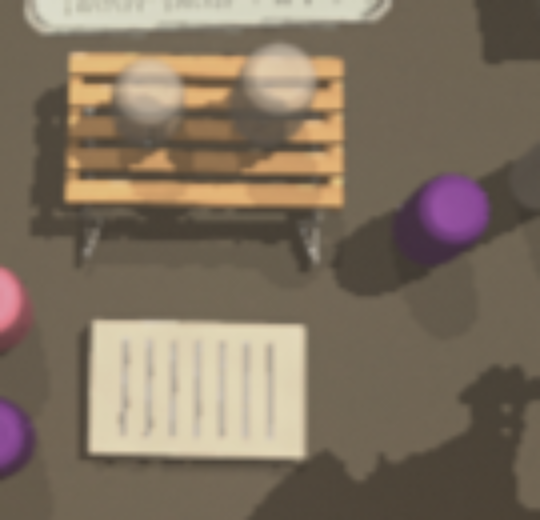

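The slab now sits square in front of the bay at (430.7, -27.1), yaw -0.008. In the crop it spans (90,320) to (305,460), and the bottles stand as before. Next I turn the hand and take it round to the front.

```bash
python3 -m jog '[[[0,0,-0.143],[0,0,0],1],[[0,0,-0.143],[0,0,0],1],[[0,0,-0.143],[0,0,0],1],[[0,0,-0.143],[0,0,0],1],[[0,0,-0.143],[0,0,0],1],[[0,0,-0.143],[0,0,0],1],[[0,0,-0.143],[0,0,0],1],[[0,0,-0.143],[0,0,0],1],[[0,0,-0.143],[0,0,0],1],[[0,0,-0.143],[0,0,0],1],[[0,0,-0.143],[0,0,0],1],[[0,0,0],[0,0,0],1]]'
python3 -m jog '[[[0,0,0],[0.015,0.046,0],1],[[0,0,0],[0.015,0.046,0],1],[[0,0,0],[0.015,0.046,0],1],[[0,0,0],[0.015,0.046,0],1],[[0,0,0],[0.015,0.046,0],1],[[0,0,0],[0.015,0.046,0],1],[[0,0,0],[0.01,0.046,0],1],[[0,0,0],[0,0,0],1],[[0,-0.131,0],[0,0,0],1],[[0,-0.131,0],[0,0,0],1],[[0,-0.131,0],[0,0,0],1],[[0,-0.131,0],[0,0,0],1]]'
python3 -c "
from h import *
s=r.sense();print(s['qpos'],s['eef_pos'],s['tcp_rot'],Ro.from_euler('xyz',s['tcp_rot']).as_matrix())"
```

```text
clock: 7.1
eef_pos: [426.7, -341.3, 163.3]
tcp_rot: [3.14, -0.001, 3.136]
contact_force: [-0.2, -0.3, 0.5]
opening: 1.003
grasp_force: 0.0
clock: 8.3
eef_pos: [329.5, -20.4, 164.2]
tcp_rot: [-3.142, 0.53, 3.129]
contact_force: [1.0, 2.5, -0.7]
opening: 0.998
grasp_force: 0.0
[-0.11699761 -0.18952458  2.62324127  0.28594119  0.18778374 -1.94210973] [329.52199176 -20.37599226 164.22202747] [-3.14158969  0.52992552  3.12896208] [[-8.62775897e-01  1.26317402e-02  5.05428720e-01]
 [ 1.08979374e-02  9.99920216e-01 -6.38716100e-03]
 [-5.05469076e-01 -2.55798723e-06 -8.62844721e-01]]
```

The arm folds close to its joint limits when leaning here. I'll push upright for the first part and lean back once farther out, first checking how far the open fingertips reach.

```bash
python3 -m jog '[[[0,0.131,0],[0,-0.007,0],1],[[0,0.131,0],[0,0,0],1],[[0,0.131,0],[0,0,0],1],[[0,0.131,0],[0,0,0],1],[[0,0,0],[0,0,0.05],1],[[0,0,0],[0,0,0.05],1],[[0,0,0],[0,0,0.03],1],[[0,0,0],[0,0,0.004],1],[[0,0,0],[0,0,0],1]]'
python3 -m jog '[[[0,0,0],[0,0,0.002],1],[[0,0,0],[0,0,0.002],1],[[0,0,0],[0,0,0],1]]'
python3 -m jog '[[[0,0,0],[0,0,0.001],1],[[0,0,0],[0,0,0.001],1],[[0,0,0],[0,0,0],1]]'
python3 -c "
from h import *
s=r.sense();print(s['qpos'],s['eef_pos'],s['contact_force'])"
```

```text
clock: 9.2
eef_pos: [329.0, -27.0, 29.4]
tcp_rot: [3.141, -0.003, 3.131]
contact_force: [0.7, 0.7, -0.6]
opening: 0.998
grasp_force: 0.0
clock: 9.5
eef_pos: [330.6, -27.0, 26.6]
tcp_rot: [-3.141, 0.003, 3.132]
contact_force: [0.8, -0.6, -0.1]
opening: 1.0
grasp_force: 0.0
clock: 9.8
eef_pos: [329.8, -26.9, 23.7]
tcp_rot: [-3.142, 0.0, 3.133]
contact_force: [0.1, -0.1, 1.0]
opening: 0.997
grasp_force: 0.0
[-8.59668587e-02  3.71501368e-01  2.39937631e+00  3.08201666e-05
  3.70474378e-01 -1.64791030e+00] [329.76237948 -26.90955983  23.73116337] [ 0.10427244 -0.13819309  0.97641645]
```

```bash
python3 -m jog '[[[0,0,0],[0,0,0.001],1],[[0,0,0],[0,0,0.001],1],[[0,0,0],[0,0,0],1]]'
python3 -m jog '[[[0,0,0],[0,0,0.001],1],[[0,0,0],[0,0,0.001],1],[[0,0,0],[0,0,0],1]]'
```

```text
clock: 10.1
eef_pos: [329.6, -26.9, 21.5]
tcp_rot: [3.142, -0.0, 3.133]
contact_force: [-0.2, 0.1, 0.5]
opening: 0.998
grasp_force: 0.0
clock: 10.4
eef_pos: [329.6, -26.9, 19.5]
tcp_rot: [3.142, -0.0, 3.133]
contact_force: [-0.6, 0.5, -0.2]
opening: 1.003
grasp_force: 0.0
```

```bash
python3 -m jog '[[[0,0,0],[-0.012,0,0],1],[[0,0,0],[-0.012,0,0],1],[[0,0,0],[-0.008,0,0],1],[[0,0,0],[-0.005,0,0],1],[[0,0,0],[-0.005,0,0],1],[[0,0,0],[-0.005,0,0],1],[[0,0,0],[-0.005,0,0],1],[[0,0,0],[-0.005,0,0],1],[[0,0,0],[-0.005,0,0],1],[[0,0,0],[-0.005,0,0],1]]'
python3 -m jog '[[[0,0,0],[-0.005,0,0],1],[[0,0,0],[-0.005,0,0],1],[[0,0,0],[-0.005,0,0],1],[[0,0,0],[-0.005,0,0],1],[[0,0,0],[-0.005,0,0],1],[[0,0,0],[-0.003,0,0],1],[[0,0,0],[0,0,0],1]]'
python3 - <<'E'
from h import *
img=r.grab_frame('top');s=r.sense();print(s['eef_pos'],s['tcp_rot'],s['contact_force'])
cv2.imwrite('pics/t4.png',cv2.resize(img[145:275,290:425],None,fx=4,fy=4)[:,:,::-1])
E
```

```text
clock: 11.4
eef_pos: [394.8, -27.4, 19.3]
tcp_rot: [3.141, -0.004, 3.133]
contact_force: [-5.6, 0.1, 3.6]
opening: 1.001
grasp_force: 2.6
clock: 12.1
eef_pos: [424.6, -27.7, 19.5]
tcp_rot: [3.142, -0.001, 3.133]
contact_force: [-0.5, 0.2, -2.4]
opening: 1.0
grasp_force: 0.6
[424.63905034 -27.70846324  19.51910896] [ 3.14157652e+00 -2.21506342e-04  3.13287443e+00] [-1.50620264 -0.20612959 -0.85801336]
```

View pics/t4.png

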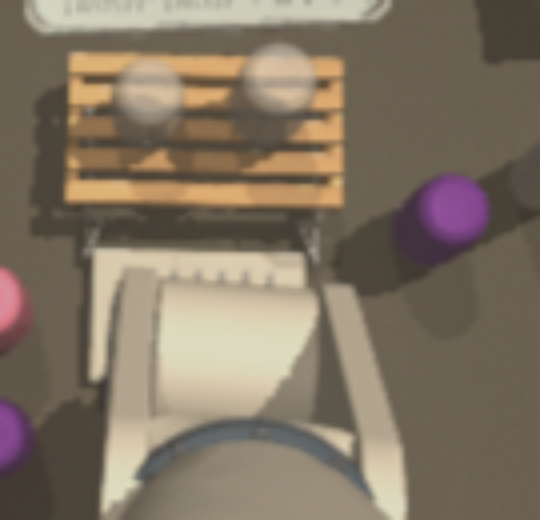

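The slab is straight, its rear corners at crop (93,248) and (303,251), centred between the clips. Now I back off, lean the hand back about 32° and continue.

```bash
python3 -m jog '[[[0,0,0],[0.01,0,-0.002],1],[[0,0,0],[0.01,0,-0.001],1],[[0,-0.138,0],[0,0,0],1],[[0,-0.138,0],[0,0,0],1],[[0,-0.138,0],[0,0,0],1],[[0,-0.138,0],[0,0,0],1],[[0,0,0],[0,0,0],1],[[0,0,0],[0,0,0],1]]'
python3 -c "
from h import *
s=r.sense();print(s['qpos'],s['eef_pos'],s['contact_force']);print(Ro.from_euler('xyz',s['tcp_rot']).as_matrix())"
```

```text
clock: 12.95
eef_pos: [411.7, -8.4, 29.9]
tcp_rot: [3.083, 0.262, 3.134]
contact_force: [-0.8, 0.0, -0.1]
opening: 1.0
grasp_force: 0.0
[-0.08452104  0.38635505  2.40172227  0.68600091  0.12401284 -2.32783136] [411.68738549  -8.39157549  29.94660093] [-0.83547068  0.04077285 -0.11359594]
[[-0.96572324 -0.00791174  0.25945332]
 [ 0.00704148  0.99836907  0.05665354]
 [-0.2594784   0.05653857 -0.9640925 ]]
```

The lean ran into the wrist's joint-5 limit at this radius. I'll fit the arm's geometry from the readings so far to see where leaning becomes possible.

```bash
cat > kin.py <<'E'
import numpy as np
from scipy.optimize import least_squares, brentq
D=[(.353652,1.634135,(230.4,-580.5,255.6),(0,0,-1)),(.345145,1.880402,(427.2,-348.1,164.1),(0,0,-1)),
(-.189525,2.623241,(329.52,-20.38,164.22),(.50543,-.00639,-.86284)),(.371501,2.399376,(329.76,-26.9,23.73),(0,0,-1)),
(.386355,2.401722,(411.69,-8.39,29.95),(.25945,.05665,-.96409))]
def wc(p,q2,q3): L1,a,b,d,Lt=p;q=q2+q3;return np.array([L1*np.sin(q2)+a*np.sin(q)+b*np.cos(q),d+L1*np.cos(q2)+a*np.cos(q)-b*np.sin(q)])
def res(p):
    o=[]
    for q2,q3,t,z in D:
        w=np.array(t)-p[4]*np.array(z);o+=list(wc(p,q2,q3)-[np.hypot(w[0],w[1]),w[2]])
    return o
S=least_squares(res,[430,400,0,160,250])
p=S.x
if __name__=='__main__':
    print(p.round(1),np.round(S.fun,1))
    for x in (330,410,440,470,500,520,545):
      for t in (0,.25,.4,.5,.55):
        w=[x-p[4]*np.sin(t),20+p[4]*np.cos(t)]
        s=least_squares(lambda q:wc(p,*q)-w,[.3,2.3]).x
        print(x,t,s.round(2),'q5',round(np.pi-t-s.sum(),2))
E
python3 kin.py
```

```text
[567.9 495.   58.1 293.1 316.1] [ 1.1  0.5 -1.7 -0.3 -0.  -0.   0.4 -0.   0.1 -0.1]
330 0 [0.38 2.4 ] q5 0.36
330 0.25 [0.37 2.56] q5 -0.04
330 0.4 [0.43 2.65] q5 -0.35
330 0.5 [0.53 2.71] q5 -0.6
330 0.55 [0.59 2.74] q5 -0.74
410 0 [0.44 2.24] q5 0.46
410 0.25 [0.41 2.4 ] q5 0.08
410 0.4 [0.44 2.49] q5 -0.19
410 0.5 [0.48 2.55] q5 -0.39
410 0.55 [0.52 2.58] q5 -0.51
440 0 [0.47 2.18] q5 0.49
440 0.25 [0.43 2.34] q5 0.12
440 0.4 [0.45 2.43] q5 -0.14
440 0.5 [0.49 2.49] q5 -0.34
440 0.55 [0.51 2.52] q5 -0.44
470 0 [0.5  2.12] q5 0.53
470 0.25 [0.45 2.28] q5 0.16
470 0.4 [0.46 2.37] q5 -0.1
470 0.5 [0.49 2.43] q5 -0.28
470 0.55 [0.52 2.46] q5 -0.38
500 0 [0.52 2.05] q5 0.57
500 0.25 [0.48 2.22] q5 0.2
500 0.4 [0.48 2.31] q5 -0.05
500 0.5 [0.5  2.37] q5 -0.23
500 0.55 [0.52 2.4 ] q5 -0.33
520 0 [0.54 2.01] q5 0.59
520 0.25 [0.49 2.18] q5 0.22
520 0.4 [0.49 2.27] q5 -0.02
520 0.5 [0.51 2.33] q5 -0.2
520 0.55 [0.53 2.36] q5 -0.3
545 0 [0.57 1.96] q5 0.62
545 0.25 [0.51 2.12] q5 0.25
545 0.4 [0.51 2.22] q5 0.01
545 0.5 [0.53 2.28] q5 -0.16
545 0.55 [0.54 2.31] q5 -0.26
```

Leaning 30° needs the flipped wrist (q4≈π), which in turn needs the hand turned by half a turn, to yaw≈0. I'll go up, turn the hand, then swing the wrist round the singularity with a sideways lean.

```bash
python3 -m jog '[[[0,0,0],[0,0,-0.03],1],[[0,0,0],[0,0,-0.05],1],[[0,0,0],[0,0,-0.05],1],[[0,0,0],[0,0,-0.04],1],[[0,0,0],[0,0,0],1]]'
cat > rot.py <<'E'
import sys;from h import *
# target: yaw, forward lean, side lean(+y)
y,f,sd=map(float,sys.argv[1:4]);s=r.sense();R=Ro.from_euler('xyz',s['tcp_rot'])
z=np.array([np.sin(f)*np.cos(sd),np.sin(sd),-np.cos(f)*np.cos(sd)])
T=Ro.from_euler('z',y)*Ro.from_euler('x',np.pi)
tz=T.apply([0,0,1]);c=np.cross(tz,z);n=np.linalg.norm(c)
if n>1e-9:T=Ro.from_rotvec(c/n*np.arctan2(n,tz@z))*T
v=(R.inv()*T).as_rotvec();print('rotvec',v.round(4),np.linalg.norm(v))
if len(sys.argv)>4:
    d=np.array(sys.argv[4:7],float)-s['eef_pos'];print('world d',d.round(1),'now-tool',R.inv().apply(d).round(1),'after-tool',T.inv().apply(d).round(1))
print('q',s['qpos'].round(3),s['eef_pos'].round(1),s['tcp_rot'].round(3),s['contact_force'].round(1))
E
python3 rot.py 3.13 0 0 420 -27 210
```

```text
clock: 13.45
eef_pos: [371.2, -19.1, 193.2]
tcp_rot: [3.085, 0.272, 3.134]
contact_force: [1.0, 0.6, -1.0]
opening: 0.999
grasp_force: 0.0
rotvec [0.0565 0.272  0.0118] 0.2780401022986772
world d [48.8 -7.9 16.8] now-tool [-51.5  -7.3  -3.5] after-tool [-48.9  -7.3 -16.8]
q [-0.132 -0.097  2.36   0.154  0.62  -1.817] [371.2 -19.1 193.2] [3.085 0.272 3.134] [ 1.   0.6 -1. ]
```

```bash
python3 -m jog '[[[0.028,0.136,0.006],[0,0,0],1],[[0.028,0.136,0.006],[0,0,0],1],[[0,0,0],[-0.025,-0.004,-0.008],1],[[0,0,0],[-0.025,-0.004,-0.008],1],[[0,0,0.142],[0,0,0],1],[[0,0,0.142],[0,0,0],1],[[0,0,0.142],[0,0,0],1],[[0,0,0.142],[0,0,0],1],[[0,0,0.142],[0,0,0],1],[[0,0,0.142],[0,0,0],1],[[0,0,0.142],[0,0,0],1],[[0,0,0.142],[0,0,0],1]]'
python3 -m jog '[[[0,0,0.142],[0,0,0],1],[[0,0,0.142],[0,0,0],1],[[0,0,0.142],[0,0,0],1],[[0,0,0.142],[0,0,0],1],[[0,0,0.142],[0,0,0],1],[[0,0,0.142],[0,0,0],1],[[0,0,0.142],[0,0,0],1],[[0,0,0.142],[0,0,0],1],[[0,0,0.142],[0,0,0],1],[[0,0,0.142],[0,0,0],1],[[0,0,0.142],[0,0,0],1],[[0,0,0.142],[0,0,0],1]]'
python3 -m jog '[[[0,0,0.142],[0,0,0],1],[[0,0,0.142],[0,0,0],1],[[0,0,0],[0,0,0],1]]'
python3 rot.py -0.009 0 0.4 420 -27 210
```

```text
clock: 14.65
eef_pos: [419.5, -27.4, 203.0]
tcp_rot: [-3.133, -0.005, 1.988]
contact_force: [-0.9, -0.1, -1.1]
opening: 1.0
grasp_force: 0.0
clock: 15.85
eef_pos: [419.5, -27.4, 203.0]
tcp_rot: [-3.138, 0.009, 0.284]
contact_force: [-0.5, -0.3, -0.3]
opening: 1.0
grasp_force: 0.0
clock: 16.15
eef_pos: [419.5, -27.1, 203.1]
tcp_rot: [-3.14, 0.01, 0.004]
contact_force: [-1.4, 1.0, 0.1]
opening: 1.001
grasp_force: 0.0
rotvec [0.3984 0.0087 0.011 ] 0.39860264180801325
world d [0.5 0.1 6.9] now-tool [ 0.4 -0.1 -6.9] after-tool [ 0.4 -2.8 -6.3]
q [-6.900e-02  1.030e-01  2.097e+00  1.000e-03  9.510e-01  1.497e+00] [419.5 -27.1 203.1] [-3.14   0.01   0.004] [-1.4  1.   0.1]
```

```bash
python3 - <<'E'
from kin import *
for x,z in ((420,200),(420,120),(420,90),(545,20)):
  for t in (.4,.55,.7):
    w=[x-p[4]*np.sin(t),z+p[4]*np.cos(t)]
    s=least_squares(lambda q:wc(p,*q)-w,[.3,2.3]).x
    print(x,z,t,s.round(2),'q5',round(np.pi-t-s.sum(),2))
E
python3 -m jog '[[[0,0,0],[0,0,0.04],1],[[0,0,0],[0,0,0.043],1],[[0.133,0.003,0.004],[0,0,0],1],[[0.133,0.003,0.004],[0,0,0],1],[[0.133,0.003,0.004],[0,0,0],1],[[0,0,0],[0,0,0],1]]'
python3 rot.py -0.009 0.55 0.4 420 -27 120
```

```text
420 200 0.4 [-0.07  2.35] q5 0.46
420 200 0.55 [-0.1   2.45] q5 0.24
420 200 0.7 [-0.1   2.54] q5 -0.0
420 120 0.4 [0.13 2.43] q5 0.18
420 120 0.55 [0.14 2.52] q5 -0.07
420 120 0.7 [0.2  2.62] q5 -0.38
420 90 0.4 [0.22 2.45] q5 0.08
420 90 0.55 [0.25 2.54] q5 -0.2
420 90 0.7 [0.34 2.63] q5 -0.52
545 20 0.4 [0.51 2.22] q5 0.01
545 20 0.55 [0.54 2.31] q5 -0.26
545 20 0.7 [0.61 2.38] q5 -0.55
clock: 16.75
eef_pos: [418.4, -27.5, 119.4]
tcp_rot: [-2.743, 0.005, -0.006]
contact_force: [-0.0, -0.7, -0.3]
opening: 0.999
grasp_force: 0.0
rotvec [ 0.0341  0.507  -0.1002] 0.5178973517368148
world d [1.6 0.5 0.6] now-tool [ 1.6 -0.7 -0.4] after-tool [ 1.6 -0.6  0.5]
q [-0.349  0.322  2.139  0.489  0.888  0.877] [418.4 -27.5 119.4] [-2.743  0.005 -0.006] [-0.  -0.7 -0.3]
```

```bash
python3 -m jog '[[[0.005,0.0725,-0.0143],[0,0,0],1],[[0.005,0.0725,-0.0143],[0,0,0],1],[[0.005,0.0725,-0.0143],[0,0,0],1],[[0.005,0.0725,-0.0143],[0,0,0],1],[[0.005,0.0725,-0.0143],[0,0,0],1],[[0.005,0.0725,-0.0143],[0,0,0],1],[[0.005,0.0725,-0.0143],[0,0,0],1],[[0,0,0],[0,0,0],1]]'
python3 rot.py -0.009 0.7 0.3 420 -27 90
```

```text
clock: 17.55
eef_pos: [416.3, -23.8, 119.6]
tcp_rot: [-2.678, -0.497, -0.126]
contact_force: [-0.7, -0.4, 0.5]
opening: 0.998
grasp_force: 0.0
rotvec [-0.0828  0.1545 -0.0535] 0.18326831848676184
world d [  3.7  -3.2 -29.6] now-tool [-10.5  14.9  23.7] after-tool [-14.9  12.3  22.9]
q [-0.515  0.264  2.444  1.355  0.63  -0.155] [416.3 -23.8 119.6] [-2.678 -0.497 -0.126] [-0.7 -0.4  0.5]
```

```bash
python3 -m jog '[[[-0.028,0.0515,-0.018],[-0.003,0.005,0.008],1],[[-0.028,0.0515,-0.018],[-0.004,0.005,0.008],1],[[-0.028,0.0515,-0.018],[-0.004,0.005,0.008],1],[[0,0,0],[0,0,0],1]]'
python3 rot.py -0.009 0.7 0.0 420 -27 90
```

```text
clock: 17.95
eef_pos: [422.7, -26.3, 91.7]
tcp_rot: [-2.741, -0.649, -0.146]
contact_force: [-0.2, -0.1, 0.4]
opening: 1.0
grasp_force: 0.0
rotvec [-0.3091  0.0282 -0.1133] 0.3303943528237054
world d [-2.7 -0.7 -1.7] now-tool [-3.1  0.9 -0.6] after-tool [-3.2  0.7 -0.4]
q [-0.498  0.386  2.544  1.954  0.646 -0.806] [422.7 -26.3  91.7] [-2.741 -0.649 -0.146] [-0.2 -0.1  0.4]
```

```bash
python3 -m jog '[[[-0.062,0.0056,-0.0227],[0,0,0],1],[[-0.062,0.0056,-0.0227],[0,0,0],1],[[-0.062,0.0056,-0.0227],[0,0,0],1],[[-0.062,0.0056,-0.0227],[0,0,0],1],[[-0.062,0.0056,-0.0227],[0,0,0],1],[[0,0,0],[0,0,0],1],[[0,0,0],[0,0,0],1]]'
python3 rot.py -0.012 0.6 0.0 400 -28 22
```

```text
clock: 18.65
eef_pos: [425.7, -25.7, 94.0]
tcp_rot: [-3.119, -0.707, -0.015]
contact_force: [-0.2, -0.1, -0.2]
opening: 0.999
grasp_force: 0.0
rotvec [-0.0137 -0.1067  0.0013] 0.10755490854940025
world d [-25.7  -2.3 -72. ] now-tool [-66.2   3.6  38. ] after-tool [-61.8   3.1  44.9]
q [-0.141  0.328  2.619  2.93   0.515 -1.482] [425.7 -25.7  94. ] [-3.119 -0.707 -0.015] [-0.2 -0.1 -0.2]
```

```bash
python3 rot.py -0.012 0.55 0.0 400 -28.5 40 | head -2; python3 -m jog '[[[-0.007,-0.078,0.001],[0,0,0],1],[[-0.007,-0.079,0.001],[0,0,0],1],[[0,0,0],[-0.017,0.001,0.012],1],[[0,0,0],[-0.017,0.001,0.012],1],[[0,0,0],[-0.016,0.001,0.009],1],[[0,0,0],[0,0,0],1]]'
python3 rot.py -0.012 0.55 0.0 402 -28.5 20.5
```

```text
rotvec [-0.0142 -0.1567  0.0016] 0.15732548299302013
world d [-25.7  -2.8 -54. ] now-tool [-54.5   3.8  24.3] after-tool [-50.    3.4  32.6]
clock: 19.25
eef_pos: [397.4, -30.2, 37.3]
tcp_rot: [-3.135, -0.544, -0.019]
contact_force: [-0.1, -0.1, -0.6]
opening: 1.001
grasp_force: 0.0
rotvec [ 0.0036  0.0064 -0.0041] 0.008390317277431041
world d [  4.6   1.7 -16.8] now-tool [-4.8 -1.7 16.8] after-tool [-4.9 -1.7 16.8]
q [-0.131  0.444  2.598  2.993  0.446 -1.532] [397.4 -30.2  37.3] [-3.135 -0.544 -0.019] [-0.1 -0.1 -0.6]
```

```bash
python3 -m jog '[[[0.0036,0.0064,-0.0041],[-0.0025,-0.0008,0.008],1],[[0,0,0],[-0.0012,-0.0008,0.005],1],[[0,0,0],[-0.0011,0,0.0035],1],[[0,0,0],[0,0,0],1]]'
python3 rot.py -0.012 0.55 0.0 420 -28.5 20.5
python3 - <<'E'
from h import *
cv2.imwrite('pics/w2.png',r.grab_frame('wrist')[:,:,::-1])
E
```

```text
clock: 19.65
eef_pos: [404.0, -28.9, 22.5]
tcp_rot: [-3.137, -0.555, -0.013]
contact_force: [0.3, -0.6, -0.0]
opening: 1.0
grasp_force: 0.0
rotvec [ 0.0025 -0.0046  0.0012] 0.005368981842709483
world d [16.   0.4 -2. ] now-tool [12.5 -0.6 10.1] after-tool [12.6 -0.6 10. ]
q [-0.124  0.514  2.592  3.015  0.52  -1.556] [404.  -28.9  22.5] [-3.137 -0.555 -0.013] [ 0.3 -0.6 -0. ]
```

View pics/w2.png

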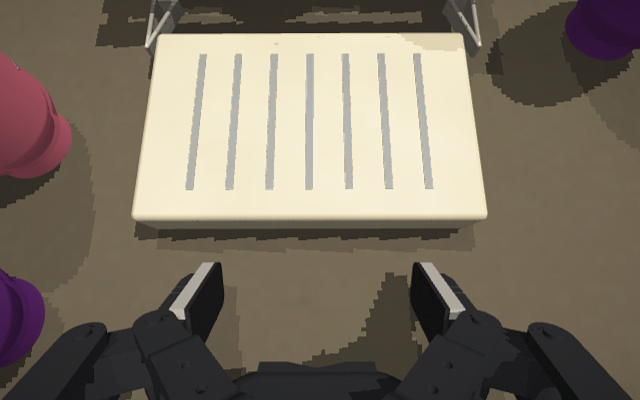

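The slab lies centred in the sprung funnel: its rear corners are at (157,35) and (465,35), the clip tips at (150,45) and (478,48). Both fingers face its front edge along row 217. I push on gently.

```bash
python3 -m jog '[[[0,0,0],[0.0033,-0.0003,0.0043],1],[[0,0,0],[0.0043,0,0.0026],1],[[0,0,0],[0.0043,0,0.0026],1],[[0,0,0],[0.0043,0,0.0026],1],[[0,0,0],[0.0043,0,0.0026],1],[[0,0,0],[0.0043,0,0.0026],1],[[0,0,0],[0.0043,0,0.0026],1],[[0,0,0],[0.0043,0,0.0026],1],[[0,0,0],[0.0043,0,0.0026],1],[[0,0,0],[0.0043,0,0.0026],1],[[0,0,0],[0.0043,0,0.0026],1],[[0,0,0],[0.0043,0,0.0026],1]]'
python3 rot.py -0.012 0.55 0.0 504 -29 20.5
```

```text
clock: 20.9
eef_pos: [461.9, -29.2, 20.1]
tcp_rot: [-3.138, -0.55, -0.013]
contact_force: [-5.0, -0.6, -2.6]
opening: 0.998
grasp_force: 2.5
rotvec [0.0032 0.0004 0.0013] 0.0035262845414727687
world d [42.1  0.2  0.4] now-tool [36.1 -0.7 21.7] after-tool [36.1 -0.7 21.7]
q [-0.1    0.515  2.474  3.015  0.397 -1.528] [461.9 -29.2  20.1] [-3.138 -0.55  -0.013] [-5.  -0.6 -2.6]
```

```bash
python3 -m jog '[[[0,0,0],[0.0034,0,0.002],1],[[0,0,0],[0.0034,0,0.002],1],[[0,0,0],[0.0034,0,0.002],1],[[0,0,0],[0.0034,0,0.002],1],[[0,0,0],[0.0034,0,0.002],1]]'
python3 -m jog '[[[0,0,0],[0.0034,0,0.002],1],[[0,0,0],[0.0034,0,0.002],1],[[0,0,0],[0.0034,0,0.002],1],[[0,0,0],[0.0034,0,0.002],1],[[0,0,0],[0.0034,0,0.002],1]]'
python3 - <<'E'
from h import *
s=r.sense();print(s['eef_pos'],s['tcp_rot'],s['contact_force'],s['wrist_torque'])
cv2.imwrite('pics/w3.png',r.grab_frame('wrist')[:,:,::-1])
E
```

```text
clock: 21.4
eef_pos: [483.6, -29.6, 21.4]
tcp_rot: [-3.138, -0.554, -0.012]
contact_force: [-4.0, 0.2, -3.3]
opening: 0.997
grasp_force: 2.3
clock: 21.9
eef_pos: [503.4, -29.8, 21.9]
tcp_rot: [-3.138, -0.554, -0.012]
contact_force: [-4.2, 0.3, -2.6]
opening: 0.999
grasp_force: 2.3
[503.42018862 -29.80792814  21.90702279] [-3.13848583 -0.55406885 -0.01237466] [-4.21804249  0.33834359 -2.63670053] [-0.02010719  1.04794558  0.06483363]
```

View pics/w3.png

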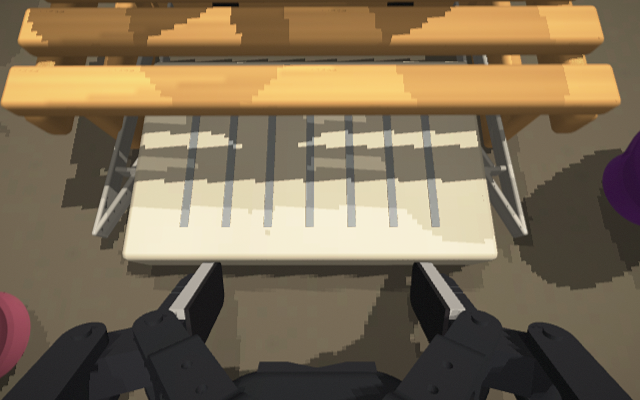

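The slab is running straight into the bay: its front edge is at row 258 from column 125 to 495, and both clips are held aside by its sides at columns ~115 and ~505. I continue more slowly.

```bash
python3 -m jog '[[[0,0,0],[0.0032,0,0.0024],1],[[0,0,0],[0.0032,0,0.0024],1],[[0,0,0],[0.0032,0,0.0024],1],[[0,0,0],[0.0032,0,0.0024],1],[[0,0,0],[0.0032,0,0.0024],1],[[0,0,0],[0.0032,0,0.0024],1],[[0,0,0],[0,0,0],1]]'
python3 -m jog '[[[0,0,0],[0.0017,0,0.0011],1],[[0,0,0],[0.0017,0,0.0011],1],[[0,0,0],[0.0017,0,0.0011],1]]'
python3 -m jog '[[[0,0,0],[0.0017,0,0.0011],1],[[0,0,0],[0.0017,0,0.0011],1]]'
```

```text
clock: 22.65
eef_pos: [528.2, -30.1, 20.1]
tcp_rot: [-3.139, -0.556, -0.012]
contact_force: [-1.6, -0.1, -1.6]
opening: 0.999
grasp_force: 0.9
clock: 22.95
eef_pos: [532.6, -30.1, 19.8]
tcp_rot: [-3.138, -0.554, -0.013]
contact_force: [-9.2, 0.1, 6.4]
opening: 1.0
grasp_force: 4.8
clock: 23.15
eef_pos: [536.6, -30.1, 19.8]
tcp_rot: [-3.138, -0.554, -0.012]
contact_force: [-10.5, -0.1, 8.4]
opening: 1.004
grasp_force: 5.0
```

```bash
python3 -m jog '[[[0,0,0],[0.0013,0,0.0008],1],[[0,0,0],[0.0013,0,0.0008],1]]'
python3 -m jog '[[[0,0,0],[0.0013,0,0.0008],1],[[0,0,0],[0,0,0],1]]'
python3 - <<'E'
from h import *
s=r.sense();print(s['eef_pos'],s['contact_force'])
cv2.imwrite('pics/w4.png',r.grab_frame('wrist')[:,:,::-1])
E
```

```text
clock: 23.35
eef_pos: [539.7, -30.2, 19.8]
tcp_rot: [-3.138, -0.554, -0.013]
contact_force: [-8.9, -0.2, 7.1]
opening: 1.003
grasp_force: 4.7
clock: 23.55
eef_pos: [541.6, -30.2, 19.9]
tcp_rot: [-3.138, -0.555, -0.012]
contact_force: [-6.9, 0.3, 3.5]
opening: 1.0
grasp_force: 3.4
[541.64568939 -30.19355763  19.90785596] [-6.94931635  0.30175964  3.45696926]
```

View pics/w4.png

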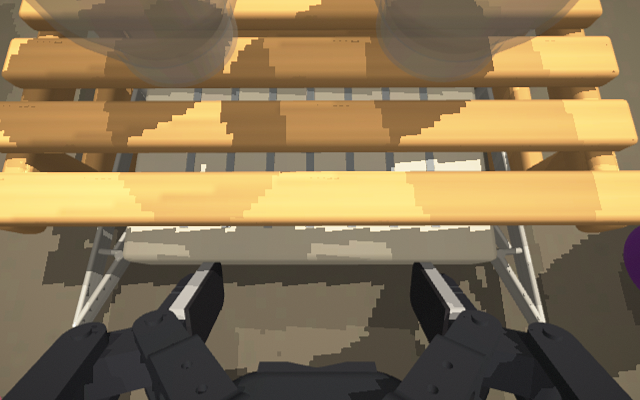

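This is the tenth and last picture. Both clip noses are at the slab's front corners, (125,258) and (497,258), still held open; the bottles stand. From here I go by force, and by numbers from the images without viewing them.

```bash
python3 -m jog '[[[0,0,0],[0.0009,0,0.0005],1],[[0,0,0],[0,0,0],1]]'
python3 -m jog '[[[0,0,0],[0.0009,0,0.0005],1],[[0,0,0],[0,0,0],1]]'
python3 -m jog '[[[0,0,0],[0.0009,0,0.0005],1],[[0,0,0],[0,0,0],1]]'
python3 -c "
from h import *
s=r.sense();print(list(s.keys()),s['contact_force']);cv2.imwrite('pics/w5.png',r.grab_frame('wrist')[:,:,::-1])
a,b=cv2.imread('pics/w4.png',0),cv2.imread('pics/w5.png',0)
for y in (250,262,270):print(y,a[y,95:145:3],b[y,95:145:3],a[y,480:530:3],b[y,480:530:3],sep='\n')"
```

```text
clock: 23.8
eef_pos: [542.5, -30.2, 19.9]
tcp_rot: [-3.138, -0.554, -0.012]
contact_force: [-7.4, 1.0, 3.1]
opening: 1.002
grasp_force: 3.5
clock: 24.0
eef_pos: [543.6, -30.2, 19.9]
tcp_rot: [-3.138, -0.554, -0.012]
contact_force: [-6.7, -0.2, 2.7]
opening: 1.001
grasp_force: 3.4
clock: 24.2
eef_pos: [545.4, -30.2, 20.2]
tcp_rot: [-3.138, -0.556, -0.012]
contact_force: [-1.4, 0.0, -0.2]
opening: 0.995
grasp_force: 0.6
['clock', 'qpos', 'qvel', 'joint_efforts', 'eef_pos', 'tcp_rot', 'contact_force', 'wrist_torque', 'grasp_force', 'opening'] [-1.36300275  0.00718253 -0.19444322]
250
[ 99  83 102 102 100  97 119 114 121  72 163 169 169 169 169 170 170]
[ 99 106  68  70  70  70  72  91 103  70 134 156 150 144 135 128 128]
[131 130 130 131 132 121 101 107 101 102 104 104 203 209 105 202 230]
[131 130 130 130 130 119  82  83  83 116 110  76  77  75 126 207 108]
262
[ 69  71  71  69  73  73  92 108  76  74  74  70  65  77  83  96 103]
[106  68  90  93 101 120 126 135 142 137  99  72  70  67  63  76  84]
[ 91  79  65  55  81  82  83  84 109  99 108 108  74  75  78  76 186]
[ 89  78  75  72  74  71 107 107 107  92  92  89  85  84  72 147 232]
270
[ 70  70  68  74  79 109  89  73  74  71  64  56  57  57  56  58  57]
[ 78  69  70  70  71  73  72 106 112  73  73  72  72  56  57  57  58]
[108 108  56  58  57  58  82  82  81 125 203 110  94  75  76  74 109]
[ 57  57  57  56  82  82  82  91 108 102 108 108  73  73  76  72 205]
```

```bash
python3 -m jog '[[[0,0,0],[0.0009,0,0.0005],1],[[0,0,0],[0,0,0],1]]'
python3 -m jog '[[[0,0,0],[0.0009,0,0.0005],1],[[0,0,0],[0,0,0],1]]'
python3 -m jog '[[[0,0,0],[0.0009,0,0.0005],1],[[0,0,0],[0,0,0],1]]'
```

```text
clock: 24.45
eef_pos: [546.6, -30.3, 20.1]
tcp_rot: [-3.138, -0.556, -0.012]
contact_force: [-0.5, 0.2, -0.3]
opening: 0.998
grasp_force: 0.6
clock: 24.65
eef_pos: [546.9, -30.3, 19.9]
tcp_rot: [-3.138, -0.554, -0.013]
contact_force: [-3.8, -0.1, 2.8]
opening: 1.0
grasp_force: 2.0
clock: 24.85
eef_pos: [547.5, -30.3, 19.7]
tcp_rot: [-3.139, -0.553, -0.012]
contact_force: [-5.6, -1.4, 1.6]
opening: 0.998
grasp_force: 2.4
```

```bash
python3 -m jog '[[[0,0,0],[0.0009,0,0.0005],1],[[0,0,0],[0,0,0],1]]'
python3 -m jog '[[[0,0,0],[0.0009,0,0.0005],1],[[0,0,0],[0,0,0],1]]'
python3 - <<'E'
from h import *
s=r.sense();img=r.grab_frame('wrist');cv2.imwrite('pics/w6.png',img[:,:,::-1])
p=r.camera_params('wrist');H=p['hand_eye'];R=Ro.from_euler('xyz',s['tcp_rot']).as_matrix()
def pj(P):
    c=H[:3,:3].T@(R.T@(P-s['eef_pos'])-H[:3,3]);return np.round([p['fx']*c[0]/c[2]+p['cx'],p['fy']*c[1]/c[2]+p['cy']])
o=np.array([609.5,-29.9,0]);Q=Ro.from_euler('z',-.012)
for y in (73.5,80,-73.5,-80):print(y,[pj(o+Q.apply([-52.5,y,z])) for z in(12,21)])
a=cv2.cvtColor(img,cv2.COLOR_RGB2GRAY)
for y in range(246,284,3):print(y,a[y,85:160:3],a[y,470:545:3])
E
```

```text
clock: 25.05
eef_pos: [547.7, -30.3, 19.5]
tcp_rot: [-3.138, -0.552, -0.013]
contact_force: [-8.3, -0.9, 5.8]
opening: 0.999
grasp_force: 4.4
clock: 25.25
eef_pos: [548.0, -30.3, 19.4]
tcp_rot: [-3.138, -0.551, -0.013]
contact_force: [-11.6, -0.6, 8.2]
opening: 0.999
grasp_force: 5.7
73.5 [array([148., 272.]), array([137., 271.])]
80 [array([134., 272.]), array([122., 271.])]
-73.5 [array([477., 272.]), array([487., 272.])]
-80 [array([492., 272.]), array([503., 272.])]
246 [90 89 89 91 88 89 91 90 90 90 89 90 88 88 87 88 87 87 87 87 87 86 87 88
 87] [91 91 91 92 91 91 91 91 89 84 85 85 84 83 87 85 86 86 87 87 87 91 96 96
 95]
249 [ 72  72  72  74  73  73  73  72 110  81  69  89 113 127 131 131 132 131
 132 132 132 132 132 132 134] [131 132 132 132 130 130 131 131 123  86  84  74  75  75  94 103 107 108
 108 108 109 109 107 124 123]
252 [110  71  74  74  73  73  73  77 111  74  71  71 102 130 130 129 131 129
 130 131 131 131 131 132 132] [132 131 130 131 131 131 131 130 126  88  84  75  74  76  87 108 118 107
 107 107 109 108 108 125 124]
255 [ 98  69 101 110 109 108  85  89 111  71 
[... 1354 characters left out ...]
  98 107 106 108  74  74  75  86 110 126
 105 107 106 108 108 108 107]
276 [ 72  72  73  74  72  73  98 107  69  69  71  70  58  56  62 141 101  74
  74  71  56  57  58  58  58] [ 59  58  58  56  80  81  80  94 107 104 107 108  74  74  75  78 107 132
 108 107 108 108 106 109 107]
279 [ 73  73  73  73  73  73 102 101  68  71  71  72  56  57 103 106  74  72
  71  64  58  58  57  57  58] [ 60  59  58  58  60  81  83  79 107  97 105 106  75  75  76  72 191 190
 107 108 109 108 107 107 107]
282 [ 73  72  73  72  73  72 106  95  70  69  70  71  56  63 109  86  73  73
  71  56  57  57  57  57  57] [ 60  58  57  57  57  79  81  81  92 108 103 107  79  75  77  74 168 207
 107 109 108 107 107 107 108]
```

Both noses now sit at columns ~136 and ~488, which match the projected shut positions (137, 487). The slab's corners are behind them. I retreat and verify.

```bash
python3 -m jog '[[[0,0,0],[-0.002,0,-0.0012],1],[[0,0,0],[-0.003,0,-0.002],1],[[0,0,0],[-0.005,0,-0.003],1],[[0,0,0],[-0.008,0,-0.005],1],[[0,0,0],[-0.015,0,-0.01],1],[[0,0,0],[-0.02,0,-0.015],1],[[0,0,0],[0,0,0],1]]'
python3 - <<'E'
from h import *
s=r.sense();print(s['eef_pos'],s['contact_force']);img=r.grab_frame('wrist');cv2.imwrite('pics/w7.png',img[:,:,::-1])
p=r.camera_params('wrist');H=p['hand_eye'];R=Ro.from_euler('xyz',s['tcp_rot']).as_matrix()
def pj(P):
    c=H[:3,:3].T@(R.T@(P-s['eef_pos'])-H[:3,3]);return np.round([p['fx']*c[0]/c[2]+p['cx'],p['fy']*c[1]/c[2]+p['cy']]).astype(int)
o=np.array([609.5,-29.9,0]);Q=Ro.from_euler('z',-.012)
n=[pj(o+Q.apply([-52.5,y,21])) for y in (73.5,80,-73.5,-80)];print(n)
print('slab front top',pj(o+Q.apply([-50,80,21])),pj(o+Q.apply([-50,-80,21])))
a=cv2.cvtColor(img,cv2.COLOR_RGB2GRAY)
L,Rt=n[0],n[2]
for y in range(L[1]-18,L[1]+12,2):print(y,a[y,L[0]-24:L[0]+16:2],a[y,Rt[0]-16:Rt[0]+24:2])
t=r.grab_frame('top');t0=cv2.imread('pics/top0.png')[:,:,::-1]
d=cv2.absdiff(t,t0).max(2)
for nm,b in dict(bottles=(152,185,315,375),tea=(120,155,425,460),mill=(168,195,428,450),spice=(170,195,248,270),honey=(138,168,236,270),brush=(238,266,180,225),pink=(205,235,275,300),purp=(205,232,240,265)).items():
    print(nm,(d[b[0]:b[1],b[2]:b[3]]>40).sum())
E
```

```text
clock: 26.0
eef_pos: [481.4, -29.4, 22.1]
tcp_rot: [-3.138, -0.549, -0.013]
contact_force: [0.3, -0.9, -0.3]
opening: 0.997
grasp_force: 0.0
[481.4457755  -29.40539142  22.11835125] [ 0.33495669 -0.86341639 -0.31735397]
[array([160, 130]), array([146, 130]), array([466, 130]), array([480, 130])]
slab front top [147 125] [479 125]
112 [102  71 117 115 117 123 131 133 133 133 133 133 134 134 134 134 134 135
 135 135] [135 135 135 135 135 134 135 134 134 134 134 132 122 105 112  86  78  79
  78  85]
114 [101  73  81 116 116 124 131 132 134 133 133 133 132 134 135 133 135 135
 136 135] [135 135 134 135 134 135 134 134 134 134 134 132 124  88 110  89  79  79
  78  79]
116 [ 97  71  72  99 114 133 144 146 143 141 139 140 136 137 138 134 135 133
 133 134] [133 134 133 133 133 134 133 132 132 133 133 131 128  84  95  86  79  77
  79  78]
118 [ 92  72  72  70 107 124 145 148 147 147 145 146 146 146 144 145 142 140
 140 139] [130 129 130 130 130 130 130 130 130 129 130 128 113  84  85  88  78  78
  79  78]
120 [ 84  71  72  73  74  90 124 130 130 129 129 130 129 129 131 130 130 130
 131 130] [
[... 1143 characters left out ...]
128  98  76  77  80  78  72  80 106
 105 105] [102 102 102 103  80  84  86  86  85  84  94 109 107  80  75  97  82  79
  76  79]
136 [ 74  73  74  72  76  71  63  94 109 101  78  78  76  77  80  78  81 104
 104 105] [101 102 102 103  84  86  84  85  86  86  83 103 109  89  57  97  83  77
  76  79]
138 [ 75  72  76  73  73  60  66 109 107  85  77  77  78  75  75  75  96 101
 102 100] [ 94  96  91  76  62  70  83  85  86  86  85  90 108 107  65  57 101  77
  78  79]
140 [ 74  73  74  76  61  57  97 107  96  78  77  76  77  76  75  62  64  68
  67  67] [ 61  60  61  59  60  61  77  84  86  87  85  82 113 109  94  96 112  78
  79  80]
bottles 32
tea 0
mill 0
spice 0
honey 0
brush 0
pink 0
purp 0
```

```bash
python3 -c "
from rig import r
print(r.sign_off())"
```

```text
the job is handed in; nothing more can be done
None
```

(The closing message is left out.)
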